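Set the gem illuminator for dark field: baffle in, iris to the red mark

TASK

Set the gem illuminator on the jeweller's bench for dark field: with a fingertip push the white-knobbed baffle lever on its right side clockwise, seen from above, as far as its stop, so that the black disc swings in under the stone, and push the black-knobbed iris lever clockwise round the stage until the white line on its ring stands at the red mark of the scale. Only push, gently, and lift nothing: do not knock the stone in its clip, and leave the crucible, the stone jar, the file and the charcoal block where they are. Finish with the hand clear.

Things in the scene. Friction and masses are not known exactly. Their poses are not given: they have to be found in the camera images.
- illuminator: Gem illuminator, fixed. Grey foot 215 x 165 x 22 mm, round housing 144 mm across, topped by a black ring 160 mm across (z 75 to 89 mm) round a dark stage (top at z 90) with the iris in its middle. Origin: on the bench, on the vertical axis of housing, ring and iris. Its -x side, with the scale, faces the robot, y points to the robot's left; yaw within 0.35 rad of 0.
- iris_ring (a joint): Angle of the black ring and its lever about the illuminator's axis, rad: 0 iris closed, 1.745 open; grows anticlockwise seen from above. The lever's azimuth in the illuminator's frame is 2.356 + this value. RED MARK AT 0.524; scale lines every 0.1745. Dry friction, about 1.3 N at the knob; stays where left. Starts at 1.05 to 1.5.
- iris_knob (a point): Centre of the black ball, 16 mm across, at the end of the iris lever: 110 mm from the illuminator's axis, z 82 mm. The lever is a level 6 mm steel rod, radial from the ring's rim (80 mm from the axis); free above, below and on both sides. A white line on the ring's top face lies in line with it.
- red_mark (a point): Where the centre of the iris knob stands when the ring is at the red mark: 110 mm from the illuminator's axis, z 82 mm, in the air. The mark itself is a red radial line, 5 x 22 mm, on the stage at the same azimuth, 42 to 65 mm from the axis; the other scale lines are white.
- baffle (a joint): Angle of the baffle lever about its vertical pivot, rad: 0 swung out, 0.80 at the stop with the black disc centred under the stone; grows clockwise seen from above. Dry friction, about 1.1 N at the knob; stays where left. Starts at 0 to 0.2.
- baffle_knob (a point): Centre of the white ball, 16 mm across, at the end of the baffle lever: 65 mm from its pivot, z 70 mm. The lever is a 6 mm steel rod out of a slot in the housing's right (-y) side at z 61, cranked up to z 70 at 40 mm from the pivot; free beyond the ring on all sides. Its azimuth from the pivot, in the illuminator's frame, is 5.461 minus the joint value.
- baffle_pivot (a point): Centre about which the baffle lever turns (vertical axis), given at the knob's height, z 70 mm; it lies inside the housing, at (20.5, -56.4) mm in the illuminator's frame.
- stone_arm (a joint): Swivel of the stone clip about its post, rad; starts at 0, must stay within 0.1 of it. It turns at a light touch.
- stone (a point): Green cut stone, 16 mm across, held in a wire clip over the middle of the iris, centre 103 mm above the bench, top at 107 mm; its clip is a thin rod that comes from a post of 4 mm radius at (80, 56) mm in the illuminator's frame (far left), whose top is at z 126 mm.
- crucible: White ceramic cup, 58 mm wide, 42 mm high, loose, to the left of the illuminator. Origin: centre of its underside. Bystander.
- stone_jar: Amber glass jar with a metal lid, 48 mm wide, 55 mm high, loose, to the right of the illuminator. Origin: centre of its underside. Bystander.
- needle_file: Needle file with a round red handle and a dark flat blade, 160 mm long, 18 mm thick at the handle, loose, lying to the right of the illuminator on the robot's side. Origin: under its middle, x along its length. Bystander.
- charcoal: Black soldering block on a wooden board, 200 x 130 x 50 mm, fixed to the bench, far to the left. Origin: centre of its underside. Bystander.

How it is judged:
By the outcome, as a careful person would: the job done as asked, in the order asked, and still so for the second after the job is handed in, with the robot touching nothing.
It also fails if it takes over 58 s, if anything falls off the work surface, if the arm or the gripper's body presses on something with over 40 N, if the wrist force passes 120 N, or if a joint passes its speed limit or range.

ROBOT

A 6-joint arm with a two-finger parallel gripper is mounted at the origin on the work surface. World frame = base frame: x ahead of the robot, y to its left, z up, the work surface at z = 0. Lengths are in m, angles in rad, forces in N, time in s.
With the tool pointing down it reaches from about 0.4 to 0.925 m from the base axis. Payload 3.4 kg.
Tool frame: the origin (TCP) lies between the finger pads; the fingertips stand 11 mm ahead of it and the grasp point (between the pads) lies 8 mm behind it; z points along the fingers, y is the line along which they close (so a half turn about z gives the same grasp; the last joint's range is limited). The gripper opens to 85 mm and grips with 20 to 120 N. Pads are 22 mm wide; open, the fingers measure 114 mm over their backs; the gripper's body (76 mm by 85 mm) begins 54 mm behind the grasp point. The pads swing forward as they close: fully open they stand 13 mm farther back than shut.
Start: joints at [-1.367, 0.307, 1.506, -0, 1.328, -0.073], TCP at [0.158, -0.553, 0.242] pointing down, gripper open.
Joint ranges: [-3.12, 3.12], [-1.05, 2.28], [0.14, 2.33], [-1.42, 4.57], [0.1, 2.73], [-2.68, 2.68]. Speed limits (rad/s): [2.57, 2.57, 3.14, 3.14, 3.14, 3.14].

INTERFACE

Orientations are given as a rotation vector (axis times angle).
In Python, from station import r, eoat, imaging, monitor gives the robot as it stands. Calls block until the motion is done:
- r.move_pose(position, orientation): joint-space move of the TCP to a pose.
- r.move_linear(position, orientation=None, rate=0.15, until_force=None): straight line of the TCP; orientation=None keeps the orientation; rate is the mean speed in m/s. With until_force (N) it stops when the force on the tool has changed by that much, and returns True; else False.
- r.goto_joints(angles): joint-space move.
- eoat.set_gripper(opening, effort=None): finger opening in m; effort is the grip in N (None keeps the last); returns when the fingers have stopped.
- r.hold(seconds).
- r.inverse_kinematics(position, orientation): joint angles nearest the present ones, or None.
- imaging.capture(name): name is "side" or "top"; returns (picture, depth): 480x640x3 uint8, red, green, blue; 480x640 float32, m along the optical axis (not along the pixel's ray), 0 where there is no reading.
- imaging.camera_model(name): a dict with "intrinsics" (3x3 intrinsics, pixels), "R" (3x3) and "t" (3): a world point X has camera coordinates R X + t. Camera axes: x right, y down, z forward; pixel columns grow to the right and rows downward; lengths in m; the calibration is good to about 2 mm. A picture is of the moment at which its call begins. camera_model takes no time and is no camera call.
A pose or a line that the arm cannot do raises r.MotionError and nothing moves.
- r.finish_job(): hands the job in; it is judged then, once.
Readings, each from a call of its own:
- monitor.current_time(): time.
- monitor.current_joint_pos(): joint angles.
- monitor.current_qd(): joint speeds.
- monitor.current_joint_efforts(): joint torques, N m.
- monitor.current_ee_pos(): TCP position.
- monitor.current_eef_rot(): TCP orientation.
- monitor.current_contact_force(): force on the tool from outside, world axes, zero at the start.
- monitor.current_torque(): the same for the moment, N m.
- monitor.current_opening(): finger opening in m.
- monitor.current_grip_force(): force on a finger pad.
Only numpy, scipy, OpenCV 4.12 (cv2) and the standard library are available. Lean on these libraries where they do the work, as an engineer would, in place of code of your own. Each camera call takes 0.05 s, during which the arm holds its last target. There are 200 camera calls.

## Working session

There is one attempt and no reset: what is moved stays moved. The work goes in short steps, each a Python script; the robot and the scene stay as the last script left them, time stands still between calls to the robot, and variables do not carry over. Pictures are saved under pics/ and viewed, at most 13 in all, crops included, and the job is handed in when it is done.

```bash
mkdir -p pics; ls
python3 - <<'E'
from station import r,eoat,imaging,monitor
import cv2,numpy as np
for n in("top","side"):
    p,d=imaging.capture(n); cv2.imwrite(f"pics/{n}0.png",p[:,:,::-1]); np.savez(f"{n}0.npz",p=p,d=d)
    m=imaging.camera_model(n); print(n,m["intrinsics"],m["R"],m["t"])
print(monitor.current_time(),monitor.current_eef_rot())
E
```

```text
pics
top [[489.20060671   0.         322.25475884]
 [  0.         489.20060671 241.14389075]
 [  0.           0.           1.        ]] [[ 0.01756945 -0.99983534  0.00453919]
 [-0.98097487 -0.01811555 -0.19328768]
 [ 0.19333808 -0.00105688 -0.98113163]] [0.10535823 0.5749079  1.16431693]
side [[454.01431627   0.         323.79599468]
 [  0.         454.01431627 236.79578235]
 [  0.           0.           1.        ]] [[ 0.92511816 -0.37913292 -0.02036231]
 [-0.22865687 -0.5135244  -0.8270482 ]
 [ 0.30310466  0.76977329 -0.56176209]] [-0.4897295   0.28373936  0.77211496]
0.1 [-3.10952374e+00 -4.34727266e-01  1.71270446e-04]
```

View pics/top0.png

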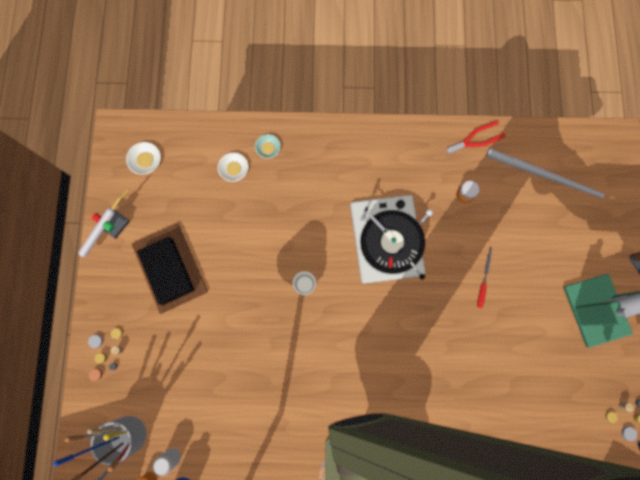

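View pics/side0.png

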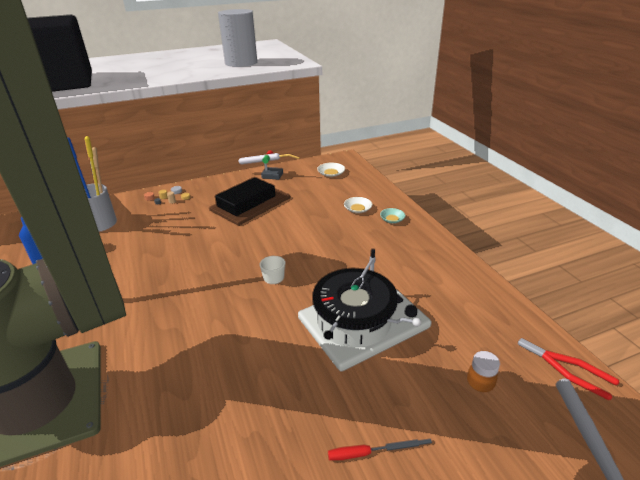

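The top view shows the ring centred near (392,241), the white knob at (429,214), the black knob at (422,276) and the red mark at (391,262). In the side view the white knob is at (416,321) and the black one at (328,335).

```bash
cat > h.py <<'E'
from station import r,eoat,imaging,monitor
import cv2,numpy as np
M={n:imaging.camera_model(n) for n in("top","side")}
def plane(n,uv,z):
    m=M[n]; C=-m["R"].T@m["t"]; d=m["R"].T@np.linalg.inv(m["intrinsics"])@[uv[0],uv[1],1]
    return C+d*(z-C[2])/d[2]
def proj(n,X):
    m=M[n]; c=m["intrinsics"]@(m["R"]@X+m["t"]); return c[:2]/c[2]
def blobs(mask,box):
    x0,y0,x1,y1=box; k,l,s,c=cv2.connectedComponentsWithStats(mask[y0:y1,x0:x1].astype(np.uint8))
    return sorted([(int(s[i,4]),c[i]+[x0,y0]) for i in range(1,k)],key=lambda a:-a[0])
E
python3 - <<'E'
from h import *
for n,box in(("top",(345,185,445,290)),("side",(290,240,440,370))):
    p=np.load(n+"0.npz")["p"].astype(int); R,G,B=p[...,0],p[...,1],p[...,2]
    hsv=cv2.cvtColor(p.astype(np.uint8),cv2.COLOR_RGB2HSV)
    red=(R>130)&(G<70)&(B<70)
    for a,c in blobs(red,box)[:2]:print(n,"red",a,c,plane(n,c,.0905))
    blk=(p.max(2)<60)
    for a,c in blobs(blk,box)[:4]:print(n,"blk",a,c,plane(n,c,.082))
    wh=(p.min(2)>200)
    for a,c in blobs(wh,box)[:6]:print(n,"wh",a,c,plane(n,c,.07))
    x0,y0,x1,y1=box
    m=np.zeros(blk.shape,np.uint8); m[y0:y1,x0:x1]=blk[y0:y1,x0:x1]
    m=cv2.morphologyEx(m,cv2.MORPH_OPEN,np.ones((5,5)))
    cs,_=cv2.findContours(m,cv2.RETR_EXTERNAL,cv2.CHAIN_APPROX_NONE); c=max(cs,key=cv2.contourArea)
    e=cv2.fitEllipse(cv2.convexHull(c)); print(n,"ell",e,plane(n,e[0],.085))
    cv2.imwrite(f"pics/{n}c.png",cv2.resize(p[y0:y1,x0:x1,::-1].astype(np.uint8),None,fx=5,fy=5,interpolation=cv2.INTER_CUBIC))
E
```

```text
top red 33 [390.39393939 262.18181818] [ 0.51759008 -0.04889721  0.0905    ]
top blk 2093 [392.39608218 239.090301  ] [ 0.57604135 -0.05553852  0.082     ]
top blk 38 [400.05263158 203.92105263] [ 0.66534728 -0.07542966  0.082     ]
top blk 14 [421.5        276.28571429] [ 0.48594484 -0.12472522  0.082     ]
top blk 12 [382.5 205. ] [ 0.66176124 -0.03188676  0.082     ]
top wh 329 [372.40425532 273.06079027] [ 0.493197   -0.00775323  0.07      ]
top wh 225 [357.91555556 216.34666667] [0.63470118 0.02802121 0.07      ]
top wh 82 [393.8902439  235.63414634] [ 0.5872769  -0.06109028  0.07      ]
top wh 8 [428.875 212.875] [ 0.64693546 -0.14906886  0.07      ]
top wh 7 [372.         203.71428571] [ 0.66792448 -0.00713413  0.07      ]
top ell ((398.388671875, 235.22137451171875), (44.02035140991211, 58.234283447265625), 130.96014404296875) [ 0.58533672 -0.06982996  0.085     ]
side red 26 [327.  298.5] [ 0.51852072 -0.0470104   0.0905    ]
side blk 3400 [356.70617647 299.38558824] [ 0.57213684 -0.06277963  0.082     ]
side blk 121 [410.76033058 310.56198347] [ 0.64881712 -0.12895969  0.082     ]
side blk 61 [328.09836066 334.44262295] [ 0.48858193 -0.12340427  0.082     ]
side blk 39 [358.25641026 281.92307692] [ 0.59698403 -0.01819437  0.082     ]
side wh 450 [312.33555556 323.68888889] [ 0.47689859 -0.07734471  0.07      ]
side wh 32 [415.375   321.15625] [ 0.64964177 -0.14537518  0.07      ]
side wh 7 [363.57142857 302.28571429] [ 0.58652427 -0.0634257   0.07      ]
side wh 3 [363. 348.] [ 0.53506096 -0.16481219  0.07      ]
side wh 2 [336.5 344. ] [ 0.49749558 -0.13885835  0.07      ]
side ell ((363.0466003417969, 301.3943786621094), (59.359859466552734, 71.32644653320312), 78.50334167480469) [ 0.57900092 -0.07541551  0.085     ]
```

View pics/topc.png

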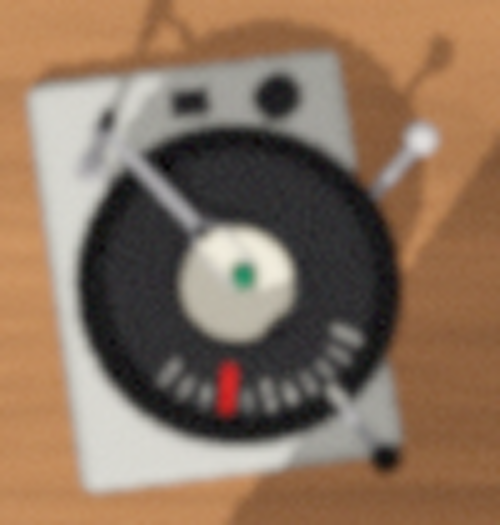

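View pics/sidec.png

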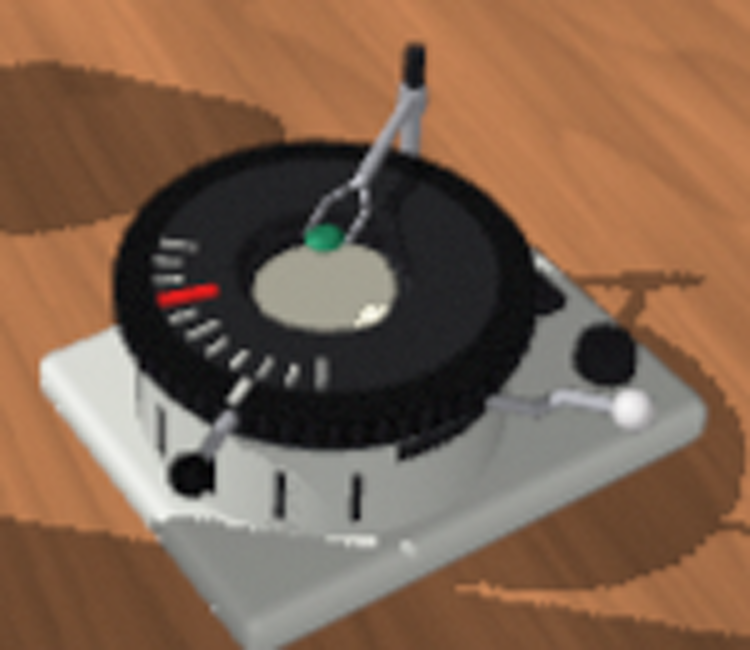

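Crops: the ring is centred near (393,241.7) in the top view and the iris disc at about (355,297.6) in the side view. The white line is about 5 scale divisions right of red. I'll fit the pose to these points.

```bash
cat > fit.py <<'E'
from h import *
from scipy.optimize import least_squares
def model(c,psi,q,b):
    pol=lambda o,rr,a,z:np.array([o[0]+rr*np.cos(a),o[1]+rr*np.sin(a),z])
    cs,sn=np.cos(psi),np.sin(psi)
    piv=np.array([c[0]+cs*.0205+sn*.0564,c[1]+sn*.0205-cs*.0564])
    return dict(iris=pol(c,.110,psi+2.356+q,.082),red=pol(c,.0535,psi+2.88,.0905),baf=pol(piv,.065,psi+5.461-b,.07),
      stone=np.array([*c,.104]),disc=np.array([*c,.090]),piv=np.array([*piv,.07]),
      k1=np.array([0,0,0]))
def fit(obs):
    f=lambda x:np.concatenate([proj(n,model(x[:2],*x[2:5])[k])-uv for n,k,uv in obs])
    s=least_squares(f,[.57,-.058,0,1.2,.1]); return s.x,s.fun.reshape(-1,2)
E
python3 - <<'E'
from fit import *
A=np.array
c=lambda n,x,y:A([345+x/5-.4,185+y/5-.4]) if n=="top" else A([290+x/5-.4,240+y/5-.4])
obs=[("top","iris",c("top",386,457)),("top","baf",c("top",422,138)),("top","red",A([390.4,262.2])),("top","stone",c("top",243,275)),("top","disc",c("top",239,284)),
("side","iris",c("side",191,475)),("side","baf",c("side",631,409)),("side","red",A([327,298.5])),("side","stone",c("side",324,237)),("side","disc",c("side",325,289))]
x,f=fit(obs);print(x.round(4));print(f.round(1))
for k,v in model(x[:2],*x[2:5]).items():print(k,v.round(4))
for b in(0,.8):print(b,model(x[:2],x[2],.524,b)["baf"],model(x[:2],x[2],.524,b)["iris"])
for n,box in(("side",(460,340,505,395)),("side",(320,430,440,470)),("top",(455,175,485,205)),("top",(470,240,500,310))):pass
print("jar",plane("top",(469,188),.055),"file",plane("top",(482,303),.01),plane("top",(490,248),.005),"cruc",plane("top",(304,283),.042))
np.save("x.npy",x)
E
```

```text
[ 0.5706 -0.0553  0.1204  1.3614 -0.0542]
[[ 0.2  0.2]
 [-0.6 -0.3]
 [-0.5 -0. ]
 [ 0.4 -0.1]
 [ 0.4 -0.8]
 [-0.4  1.2]
 [ 0.3  0.7]
 [-0.3  0.4]
 [ 0.   1.2]
 [-0.3 -3.5]]
iris [ 0.4862 -0.1258  0.082 ]
red [ 0.5176 -0.0477  0.0905]
baf [ 0.6496 -0.148   0.07  ]
stone [ 0.5706 -0.0553  0.104 ]
disc [ 0.5706 -0.0553  0.09  ]
piv [ 0.5977 -0.1088  0.07  ]
k1 [0 0 0]
0 [ 0.64735197 -0.15077369  0.07      ] [ 0.4616848  -0.03979528  0.082     ]
0.8 [ 0.60219342 -0.17365456  0.07      ] [ 0.4616848  -0.03979528  0.082     ]
jar [ 0.71833148 -0.25662754  0.055     ] file [ 0.42990367 -0.29132916  0.01      ] [ 0.57283541 -0.32025779  0.005     ] cruc [0.46899306 0.15910168 0.042     ]
```

```bash
cat >> h.py <<'E'
from scipy.spatial.transform import Rotation as Ro
def orient(t):   # tool down, tool y along +-t (horizontal), sign giving smaller wrist turn
    best=None; t=np.array([t[0],t[1],0.])/np.hypot(*t[:2])
    for s in(1,-1):
        y=s*t; z=np.array([0,0,-1.]); rv=Ro.from_matrix(np.c_[np.cross(y,z),y,z]).as_rotvec()
        q=r.inverse_kinematics([.55,-.12,.2],rv)
        if q is not None and(best is None or abs(q[5])<best[0]):best=(abs(q[5]),rv)
    return best[1]
def shot(n,box,f,name):
    p,_=imaging.capture(n); x0,y0,x1,y1=box
    cv2.imwrite(f"pics/{name}",cv2.resize(p[y0:y1,x0:x1,::-1],None,fx=f,fy=f,interpolation=cv2.INTER_CUBIC)); np.save("last_"+n,p)
E
python3 - <<'E'
from fit import *
x=np.load("x.npy"); a=model(x[:2],x[2],.5,0)["baf"]; b=model(x[:2],x[2],.5,.8)["baf"]
d=(b-a)/np.linalg.norm(b-a); rad=np.array([-d[1],d[0],0]); 
if rad[:2]@(a[:2]-x[:2])<0: rad=-rad
rv=orient(d); off=rad*.004
s=a-d*.034+off; s[2]=.073
eoat.set_gripper(0.0,20)
r.move_pose([*s[:2],.22],rv)
print(r.move_linear(s,rate=.12,until_force=8),monitor.current_ee_pos().round(4) if hasattr(monitor.current_ee_pos(),'round') else monitor.current_ee_pos(), s)
e=b-d*.005+off; e[2]=.073
print(r.move_linear(e,rate=.04,until_force=6),monitor.current_ee_pos(),e,monitor.current_contact_force(),monitor.current_time())
shot("side",(290,240,440,370),5,"s1.png")
E
```

```text
False [ 0.6802 -0.1392  0.074 ] [ 0.67948894 -0.13897473  0.073     ]
True [ 0.62689945 -0.16431399  0.07283444] [ 0.60846148 -0.17496282  0.073     ] [2.60424509 2.28441463 1.06892267] 5.975
```

View pics/s1.png

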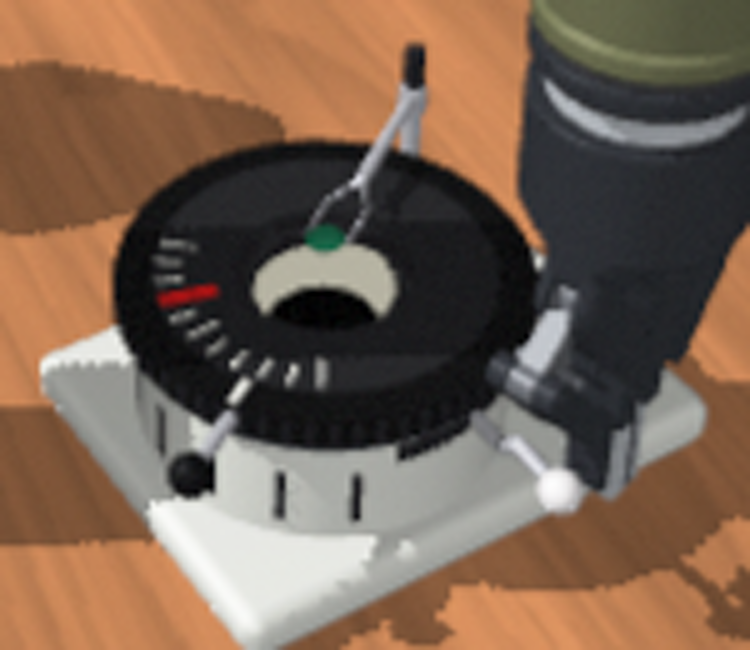

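The white knob is now at crop (558,489), about pixel (401,337), and the black disc is partly visible through the iris. I'll check the angle and whether it's at the stop.

Run:
```python
from fit import *
x=np.load("x.npy")
for n in(0,1):
    k=plane("side",(401.2,337.4),.07) if n==0 else None
    if n==0:
        pv=model(x[:2],*x[2:5])["piv"]; v=k-pv; print(k,np.hypot(*v[:2]),5.461+x[2]-(np.arctan2(v[1],v[0])%(2*np.pi)))
p0=np.array(monitor.current_ee_pos()); d=np.array([-.892,-.452,0])
print(monitor.current_contact_force())
print(r.move_linear(p0+d*.012,rate=.02,until_force=7),monitor.current_ee_pos()-p0,monitor.current_contact_force())
shot("side",(290,240,440,370),5,"s2.png"); 
p=np.load("last_side.npy").astype(int)
for a,c in blobs(p.min(2)>200,(380,310,440,370))[:3]:print(a,c,plane("side",c,.07))
```

```text
[ 0.60635523 -0.16942739  0.07      ] 0.0612311435877862 0.7273709459670314
[2.20373527 1.63348447 1.93331192]
True [-2.17671826e-05  3.16948328e-05  8.68949824e-05] [1.61294094 1.28261918 1.88159416]
61 [399.2295082  335.75409836] [ 0.60517518 -0.16473377  0.07      ]
```

View pics/s2.png

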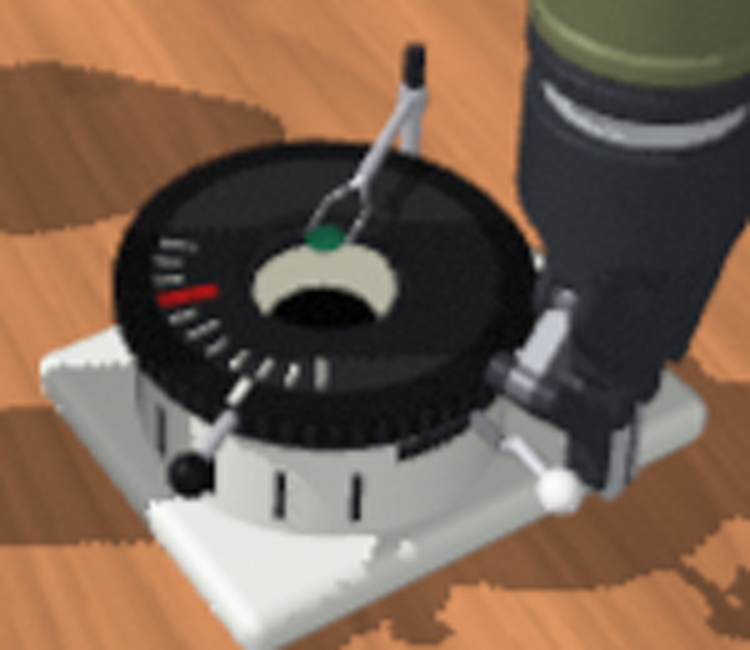

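The knob and disc haven't moved between the two pushes and the resistance is stiff, so this is probably the stop. I'll back off and check from above.

Run:
```python
from fit import *
p0=np.array(monitor.current_ee_pos()); d=np.array([-.892,-.452,0])
r.move_linear(p0-d*.02,rate=.1); p0=np.array(monitor.current_ee_pos()); p0[2]=.2; r.move_linear(p0,rate=.2)
# swing to above start of iris push
x=np.load("x.npy"); c=x[:2]; az=x[2]+2.356+x[3]+ .36
s=[c[0]+.110*np.cos(az),c[1]+.110*np.sin(az)-.03,.2]
r.move_pose(s,orient([np.sin(az),-np.cos(az)]))
shot("top",(345,185,445,290),5,"t3.png"); shot("side",(290,240,440,370),5,"s3.png"); print(monitor.current_time(),s,monitor.current_joint_pos())
a,b=cv2.imread("pics/t3.png"),cv2.imread("pics/s3.png")[:525,:]
cv2.imwrite("pics/c3.png",cv2.resize(np.hstack([a,b[:, :700]]),(800,350)))
```

```text
8.4667 [np.float64(0.5164430974811371), np.float64(-0.1810291839185593), 0.2] [-4.13851592e-01  3.06428359e-01  1.62422894e+00  1.78166227e-04
  1.21111051e+00  9.93235760e-02]
```

View pics/c3.png

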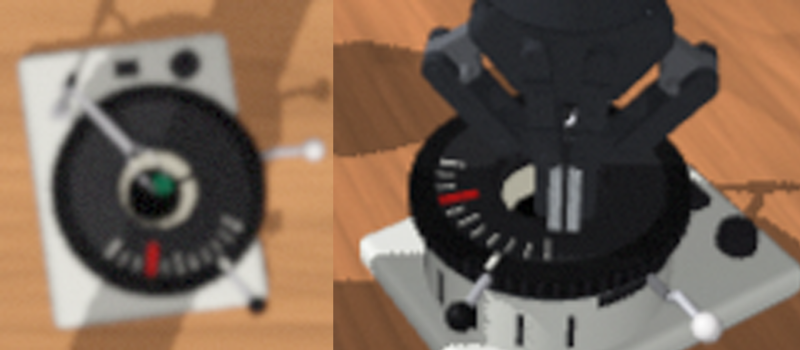

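From above, the black disc sits in the iris at about (153,190) against an iris centre of (157,187), and the white knob is at (313,150). I'll refit the baffle angle from both views.

Run:
```python
from fit import *
x=np.load("x.npy"); print([M["top"]["R"].T@-M["top"]["t"]])
P={n:np.load(f"last_{n}.npy").astype(int) for n in("top","side")}
for n,box in(("top",(430,215,450,245)),("side",(385,320,425,368))):
    for t in(150,170,200):
        m=(P[n].min(2)>t)
        for a,c in blobs(m,box)[:2]:
            k=plane(n,c,.07); v=k-model(x[:2],*x[2:5])["piv"]
            print(n,t,a,c,k,np.hypot(*v[:2]),(5.461+x[2]-np.arctan2(v[1],v[0]))%(2*np.pi))
# foot yaw from top0 crop corners
f=lambda u,v:plane("top",(345+u/5-.4,185+v/5-.4),.022)[:2]
A,B,C=f(28,88),f(88,492),f(340,52); e=A-B; g=A-C; print(np.arctan2(e[1],e[0]),np.linalg.norm(e),np.arctan2(-g[0],g[1]),np.linalg.norm(g))
```

```text
[array([0.33701232, 0.11698619, 1.25299254])]
top 150 53 [436.50943396 229.8490566 ] [ 0.60388724 -0.16694157  0.07      ] 0.05845935982486567 0.7631719342574463
top 170 33 [437.15151515 230.03030303] [ 0.60345657 -0.16852175  0.07      ] 0.05998816618704049 0.7730930720843414
top 200 13 [438.53846154 229.84615385] [ 0.60398813 -0.17197583  0.07      ] 0.06347758206926535 0.769966989006571
side 150 325 [403.19692308 334.68615385] [ 0.6127613  -0.16528345  0.07      ] 0.058444722421409315 0.6085730233970672
side 170 82 [399.02439024 335.3902439 ] [ 0.60527963 -0.16384953  0.07      ] 0.05555801161566246 0.732367889872716
side 200 48 [399.5625     335.83333333] [ 0.60561057 -0.16512429  0.07      ] 0.05686616798334226 0.72965518541971
0.149250765433804 0.21290733739015996 0.1375525315670331 0.16465592380515198
```

The lever has travelled about 0.82 in the fit, and by about 0.80 with the foot-edge yaw, so it is at its stop. Now the iris lever, pushed in short arcs and stopped short of the mark.

```bash
cat >> h.py <<'E'
X=np.load("x.npy")
def at(az,z=.076,R=.112):
    return [X[0]+R*np.cos(az),X[1]+R*np.sin(az),z], orient([np.sin(az),-np.cos(az)])
def arc(a0,a1,rate=.05):
    for a in np.linspace(a0,a1,max(2,int(abs(a1-a0)/.13)+2))[1:]:
        if r.move_linear(*at(a),rate=rate,until_force=15): print("force",a,monitor.current_contact_force()); return True
E
python3 - <<'E'
from h import *
base=X[2]+2.356; a0=base+X[3]+.38
p,o=at(a0,.2); r.move_pose(p,o); p,o=at(a0); print(r.move_linear(p,o,rate=.1,until_force=10))
arc(a0,base+.524+.12+.227)
print(monitor.current_ee_pos(),monitor.current_contact_force(),monitor.current_time())
shot("top",(345,185,445,290),5,"t4.png"); shot("side",(290,240,440,370),5,"s4.png")
a,b=cv2.imread("pics/t4.png"),cv2.imread("pics/s4.png")[:525,:700]
cv2.imwrite("pics/c4.png",cv2.resize(np.hstack([a,b]),(800,350)))
E
```

```text
False
[ 0.46098785 -0.07829862  0.075974  ] [-0.41145627 -0.11700224 -0.30210439] 13.0833
```

View pics/c4.png

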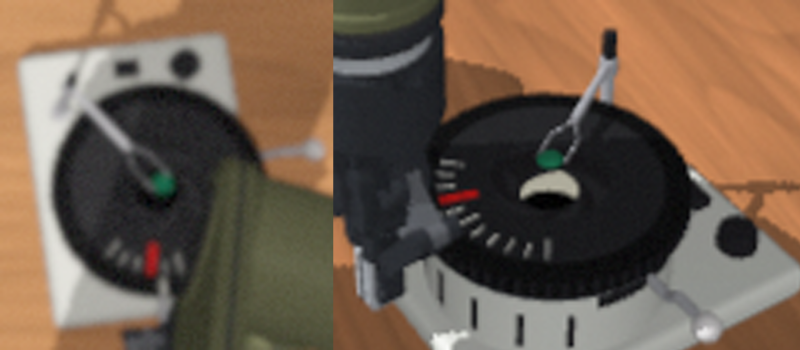

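The white line now shows at about (163,285), just right of the red mark at (152,258). I'll measure the remaining angle numerically.

```bash
cat >> h.py <<'E'
def gap(p,c=None):
    c=X[:2] if c is None else c
    p=p.astype(int); red=(p[...,0]>130)&(p[...,1]<70)&(p[...,2]<70)
    rc=blobs(red,(345,185,445,290))[0][1]; k=plane("top",rc,.0905)[:2]-c; ar=np.arctan2(k[1],k[0])
    # brightness profile on the ring's top face (r 68..78) and of the rod (r 84..98) against azimuth from red
    da=np.arange(-.25,.45,.01); out=[]
    g=p.min(2).astype(np.float32)
    for r0,r1,z in((.067,.078,.089),(.084,.096,.082)):
        v=[]
        for a in da+ar:
            uv=np.array([proj("top",np.array([c[0]+q*np.cos(a),c[1]+q*np.sin(a),z])) for q in np.linspace(r0,r1,6)],np.float32)
            v.append(cv2.remap(g,uv[None,:,0].copy(),uv[None,:,1].copy(),cv2.INTER_LINEAR).mean())
        v=np.array(v); out.append((da[v.argmax()].round(3),v.round(0).astype(int)))
    return ar,out
E
python3 - <<'E'
from h import *
p=np.load("last_top.npy"); ar,o=gap(p); print("red q",ar%(2*np.pi)-X[2]-2.356); 
for v in o:print(v)
ar,o=gap(np.load("top0.npz")["p"]); print(ar%6.2832-X[2]-2.356,X[3])
cv2.imwrite("pics/z5.png",cv2.resize(p[225:290,360:425,::-1],None,fx=9,fy=9,interpolation=cv2.INTER_CUBIC))
E
```

```text
red q 0.5337918109039643
(np.float64(0.16), array([ 26,  26,  27,  29,  30,  30,  30,  31,  31,  32,  32,  32,  31,
        31,  31,  31,  30,  28,  27,  27,  28,  29,  30,  29,  29,  28,
        29,  30,  32,  36,  41,  45,  51,  60,  69,  78,  87,  96, 105,
       107, 108, 109, 104,  94,  85,  75,  63,  52,  42,  36,  31,  28,
        27,  28,  29,  30,  31,  32,  34,  36,  37,  37,  37,  38,  39,
        41,  42,  44,  45,  46]))
(np.float64(-0.25), array([166, 166, 166, 165, 165, 165, 165, 164, 164, 164, 164, 163, 162,
       161, 161, 160, 159, 157, 157, 156, 155, 154, 153, 152, 151, 150,
       148, 146, 144, 142, 141, 139, 136, 133, 130, 129, 128, 128, 127,
       127, 124, 122, 117, 108,  99,  90,  78,  68,  61,  54,  48,  45,
        42,  40,  40,  41,  41,  42,  42,  43,  43,  43,  43,  42,  42,
        41,  41,  41,  41,  41]))
0.5453976519277428 1.3613611581820084
```

View pics/z5.png

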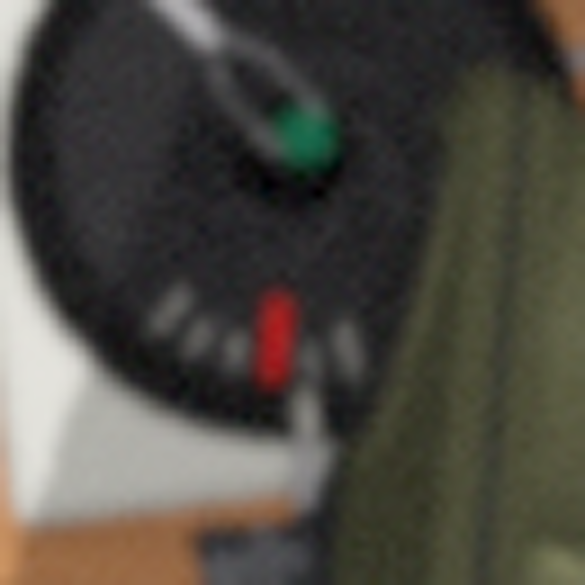

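The line sits about one scale division (about 0.16 rad) right of red. I'll push 0.13 more and then trim.

Run:
```python
from h import *
a=X[2]+2.356+.524+.12+.227
def meas():
    p,_=imaging.capture("top"); np.save("last_top",p); ar,o=gap(p); da=np.arange(-.25,.45,.01); v=o[0][1].astype(float); w=np.clip(v-.5*v.max(),0,None); w[abs(da-da[v.argmax()])>.1]=0
    return (w*da).sum()/w.sum(), v.max()
print(meas())
for k in range(4):
    g,m=meas(); step=g-.03 if k==0 else g
    print(k,g,m,monitor.current_contact_force())
    if abs(g)<.008 or step<=0 or step>.2: break
    arc(a,a-step,rate=.02); a-=step; r.hold(.2)
print(meas(),a,monitor.current_time()); np.save("a",a)
p=np.load("last_top.npy"); cv2.imwrite("pics/z6.png",cv2.resize(p[225:290,360:425,::-1],None,fx=9,fy=9,interpolation=cv2.INTER_CUBIC))
```

```text
(np.float64(0.14794605809128666), np.float64(110.0))
0 0.14780126849894326 110.0 [ 0.5402655  -0.67564741  0.44503503]
1 0.029103139013453162 104.0 [ 0.18272105 -0.30399736  0.22237557]
2 -0.008126721763085185 82.0 [-0.77568791 -0.36559636 -0.59187277]
(np.float64(0.004225352112676282), np.float64(80.0)) 3.200460727667272 14.9583
```

View pics/z6.png

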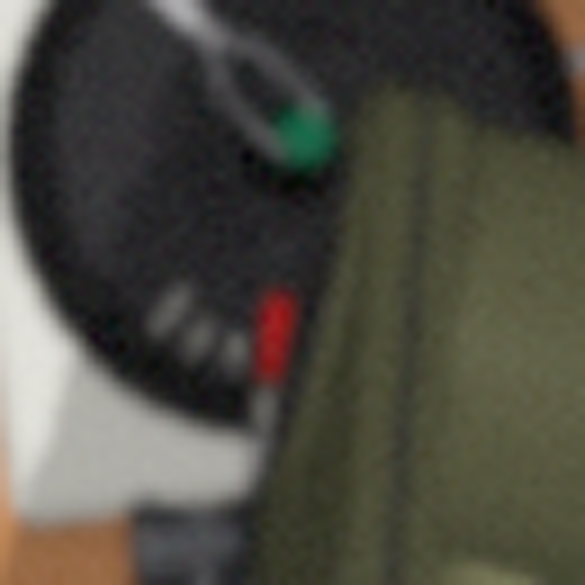

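The white line now continues the red mark, though the arm partly hides it. I'll back off and verify with a clear view.

Run:
```python
from h import *
a=float(np.load("a.npy"))+.25
r.move_linear(*at(a),rate=.08); p,o=at(a,.22); r.move_linear(p,o,rate=.2)
r.move_pose([.25,-.45,.3],o)
p,_=imaging.capture("top"); np.save("last_top",p); ar,o=gap(p); print(o[0],o[1][0],monitor.current_time())
da=np.arange(-.25,.45,.01)
for cc in((0,0),(0,.002),(0,-.002)):
    v=gap(p,X[:2]+cc)[1][0][1].astype(float); w=np.clip(v-.5*v.max(),0,None); print(cc,(w*da).sum()/w.sum())
q,_=imaging.capture("side")
a=cv2.resize(p[195:290,345:445,::-1],(500,475),interpolation=cv2.INTER_CUBIC)
b=cv2.resize(q[240:370,290:440,::-1],(548,475),interpolation=cv2.INTER_CUBIC)
cv2.imwrite("pics/f7.png",cv2.resize(np.hstack([a,b]),(800,362)))
```

```text
(np.float64(-0.01), array([ 35,  36,  37,  37,  36,  36,  38,  39,  40,  39,  38,  38,  39,
        41,  44,  50,  58,  68,  80,  93, 105, 116, 124, 131, 134, 132,
       129, 123, 112, 100,  88,  75,  64,  53,  45,  41,  36,  33,  33,
        33,  33,  33,  33,  33,  33,  33,  31,  31,  31,  31,  31,  30,
        31,  31,  31,  31,  30,  30,  31,  33,  35,  35,  35,  35,  35,
        34,  34,  34,  34,  34])) -0.25 17.95
(0, 0) -0.00682644628099152
(0, 0.002) -0.017182637182636976
(0, -0.002) 0.003748953974895623
```

View pics/f7.png

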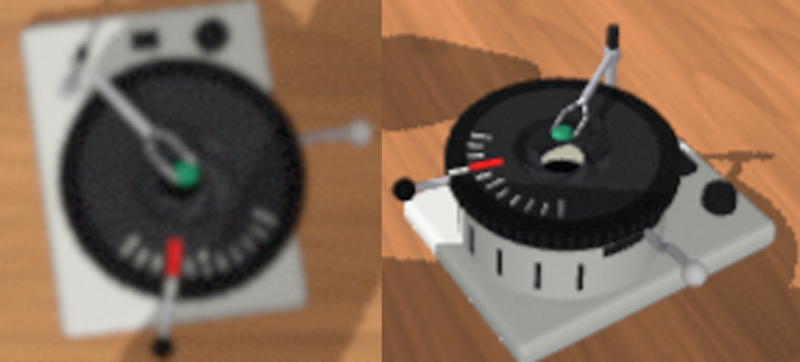

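The white line meets the red mark to within about 0.01 rad. The black disc fills the iris, the stone hasn't moved, and the hand is clear.

```bash
python3 -c "
from station import r
print(r.finish_job())"
```

```text
the job is handed in; nothing more can be done
None
```

The job is handed in: the baffle lever was pushed to its stop with the black disc under the stone, the iris line stands at the red mark within about 0.01 rad, and the hand is clear. The baffle's angle measured only 0.73–0.78 against 0.80, so I judged it at the stop from the firm resistance and the roughly 0.8 rad of travel.

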